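# Unbolt the clamp gate of the welding jig

### The job

The welded case has cooled: unbolt the clamp gate of the welding jig so that it springs up off the case. Press the thumb plate of the safety catch down with one fingertip and keep it held down while your other finger pushes the handle tab of the bolt, until the bolt is fully back; then let go, so that the catch snaps up again and keeps the bolt open. Pick nothing up: do not lift the gate by hand (its springs raise it a little way, and there it stays), and leave the case and the tools around the jig where they are.

Things in the scene. Friction and masses are not known exactly. Their poses are not given: they have to be found in the camera images.
- jig: Welding jig fixed to the bench; steel base 220 x 520 x 12 mm. Origin on the bench under the middle of the grey pedestal (118 x 166 mm, top at 74 mm) that carries bolt and catch. Its axes: z up, +y the way the bolt opens, -x the thumb plate's side (to the robot). Bolt centreline at x +30 mm. Straps over the bolt at y -79 and +51 reach 91.5 mm up; pivot ears at x +6, y -65 and +25: 102.5 mm.
- bolt_tab (a point): Middle of the bolt's upright handle tab: a plain steel plate with a round top, 30 mm wide (jig x), 6 mm thick (jig y), from 88 mm (the bolt's top face) to 128 mm above the bench; this point is 108 mm up. Push it on its -y face: within 35 mm of that face a finger finds nothing above the bolt itself until the catch's pivot 19 mm to the side of the centreline. Moves with the bolt.
- bolt (a joint): Travel of the flat steel bolt (20 x 12 mm) along jig +y, m: 0 = shut, its end in the gate's eye; 0.032 = fully open, at its stop. Slides stiffly (about 3 N), does not spring back. The catch's nose locks it in a notch at either end with 1.5 mm of play each way; it cannot be slid with the nose in a notch.
- catch_plate (a point): Middle of the top of the catch's thumb plate: ribbed dark steel, 72 mm long (jig y) by 26 mm wide (jig x), 114 mm above the bench when up, 60 mm to the -x side of the bolt's centreline; the shut bolt's tab is 2.5 mm to -y of it. Pressed fully it goes down 13 mm (to 101 mm) and 3 mm to -x. A fingertip may slide along it; another at that height passes over the bolt and meets the tab.
- catch (a joint): Angle of the rocking safety catch, hinged along the bolt: 0 = up, nose in a notch of the bolt; 0.20 rad = nose just clear; 0.34 = fully pressed, at its stop. A spring returns it: 3 N on the middle of the plate starts it, 8 N presses it fully. Let go between the notches, its nose rides on the bolt at about 0.2 rad.
- gate_eye (a point): Top of the free end of the grey clamp gate, above the eye that the bolt enters; 112 mm above the bench with the gate shut, at jig x = +30, y = -109 mm.
- gate (a joint): Angle of the clamp gate about its hinge at the far (-y) end of the jig: 0 = shut on the case; once unbolted its hinge springs lift it by themselves to about 0.12 rad (the free end rises 30 mm) and hold it there.
- case: Loose sheet-metal case 160 x 180 x 62 mm lying in the jig under the gate; origin under its middle.
- hammer: Loose hammer, 300 mm long, lying on the bench beside the jig, on its +y side; origin under its middle.
- file: Loose file with an orange handle, 305 mm long, lying on the bench beyond the jig (its +x side); origin under its middle.
- magnet: Loose welding magnet 66 x 22 x 48 mm, a copper-coloured core between steel plates, standing on the bench on the robot's side of the jig; origin under its middle.
- can: Loose spray can, 60 mm across and 150 mm high, standing on the bench beyond the jig on its +y side; origin under its middle.

How it is judged:
On the way, in this order (a step that is already met when the one before it is completed fails the run):
1. a fingertip holds the catch down while the bolt is still shut (value of joint catch above 0.17 rad and value of joint bolt below 0.007 m and contact force between the fingers and catch above 0.5 N), for 0.1 s.
2. the bolt is fully back with the catch still held down (value of joint bolt above 0.029 m and value of joint catch above 0.17 rad and contact force between the fingers and catch above 0.5 N), for 0.1 s.
At the end, for the whole second after the job is handed in: The bolt stands at least 29 mm open, the catch is up again (under 0.06 rad) with its nose in the open notch, and the gate rests on its springs between 0.06 and 0.2 rad (value of joint bolt above 0.029 m and value of joint catch below 0.06 rad and value of joint gate between 0.06 and 0.2 rad and velocity of joint gate below 0.05 rad/s); the robot touches nothing.
It fails at once if the catch is let go while the bolt is part-way (value of joint bolt between 0.008 and 0.027 m and contact force between the fingers and catch below 0.05 N).
It fails at once if the gate is lifted by hand (value of joint gate above 0.25 rad).
It fails at once if the case is moved (distance of case from where it was at the start of the episode above 0.015 m).
It fails at once if the hammer, file, magnet or can is moved or lifted (distance of any of hammer, file, magnet, can from where it was at the start of the episode above 0.02 m).
It also fails if it takes over 43 s, if anything falls off the work surface, if the arm or the gripper's body presses on something with over 40 N, if the wrist force passes 120 N, or if a joint passes its speed limit or range.

### The arm

A 6-joint arm with a two-finger parallel gripper is mounted at the origin on the work surface. World frame = base frame: x ahead of the robot, y to its left, z up, the work surface at z = 0. Lengths are in m, angles in rad, forces in N, time in s.
With the tool pointing down it reaches from about 0.35 to 0.975 m from the base axis. Payload 4.9 kg.
Tool frame: the origin (TCP) lies at the very end of the fingers, on their centre line; the grasp point (between the pads) lies 19 mm behind it; z points along the fingers, y is the line along which they close (so a half turn about z gives the same grasp; the last joint's range is limited). The gripper opens to 85 mm and grips with 20 to 120 N. Pads are 22 mm wide; open, the fingers measure 114 mm over their backs; the gripper's body (76 mm by 85 mm) begins 54 mm behind the grasp point. The pads swing forward as they close: fully open they stand 13 mm farther back than shut.
Start: joints at [-1.431, 0.053, 1.613, -0, 1.476, -0.119], TCP at [0.16, -0.604, 0.231] pointing down, gripper open.
Joint ranges: [-3.01, 3.01], [-1.01, 2.22], [0.06, 2.58], [-1.02, 4.17], [0.09, 2.62], [-3.14, 3.14]. Speed limits (rad/s): [2.57, 2.57, 3.14, 3.14, 3.14, 3.14].

### API

Orientations are given as a rotation vector (axis times angle).
In Python, from station import * gives the robot as it stands.
- The arm moves only by the shell command python3 -m crank 'ROWS' [OPENING] [FORCE]. ROWS is JSON, a list of rows, each an object with "offset": the shift along the tool's x, y, z in m, a list of three; "twist": the turn, a rotation vector about the tool's x, y, z in degrees, a list of three. In form: [{"offset": [x, y, z], "twist": [rx, ry, rz]}, ...]. A call has 1 to 20 rows; each row is the pose to reach, as a shift and turn from the pose commanded when the call began, along the tool's axes at that moment; what a row does not reach only later rows make up. A row lasts 1/8 s, in which the tool goes at most 62.5 mm and 10.7 degrees, less where a joint would pass 70% of its speed; a pose out of reach is approached as far as the arm can. A call with a gripper value outside its range is refused whole. OPENING is the opening, from 0 (shut) to 1 (fully open), set as the call begins (- or left out, the last holds). The fingers move at their own pace and stop on an object; FORCE is the grip in N (left out, the last holds). Time passes only in rows, so rows that repeat a pose let the fingers close. It gives the time, the measured TCP pose, the force, the opening and the grip force at its end, in the units of the state.
- get_obs(): the state, without advancing time (a new reading comes with each control period).
- get_image(name): name is "scene" or "top" or "wrist"; returns the picture (480x640x3 uint8, red, green, blue); there is no depth.
- get_calibration(name): a dict with "intrinsics" (3x3 intrinsics, pixels), "world_from_camera" (4x4, takes a point from camera to world coordinates); the wrist camera has in their place "tool_from_camera" (4x4, takes a point from camera to tool coordinates, whose origin is the TCP and whose axes are the flange's). Camera axes: x right, y up, looking along -z (the intrinsics and any distortion apply to the point x, -y, -z); pixel columns grow to the right and rows downward; lengths in m; the calibration is good to about 2 mm. The wrist camera is an equidistant fisheye: a pixel r from the principal point sees the ray r / f radians off the axis. A picture is of the moment at which its call begins: read the wrist's pose just before it. get_calibration takes no time and is no camera call.
- finish_job(): hands the job in; it is judged then, once.
Trained networks look in the newest picture that a camera, given by its name, has taken for a name from the list of things; names that differ only in an ending like _2 or _b are one class to them, and where a whole thing is asked for, a point or a joint stands for the part that bears it (a point fixed in the world has none). Each returns a list of dicts, best first, with "confidence" (0 to 1); they miss things now and then, are a little off and sometimes report something else, mostly with a low value. They report only what shows in the picture. A call takes as long as a camera call.
- cut_out(query, camera): "region" (480x640 bool, what is visible of it) and "rect" ([centre column, centre row, width, height] in pixels, round what is visible of it).
The state is a dict: "t": time; "q": joint angles; "dq": joint speeds; "effort": joint torques, N m; "tool_pos": TCP position; "tool_rot": TCP orientation; "contact_force": force on the tool from outside, world axes, zero at the start; "wrist_torque": the same for the moment, N m; "opening": finger opening in m; "grip_force": force on a finger pad.
Only numpy, scipy, OpenCV 4.12 (cv2) and the standard library are available. Lean on these libraries where they do the work, as an engineer would, in place of code of your own. Each camera call takes 0.05 s, during which the arm holds its last target. There are 200 camera calls.

## Working session

There is one attempt and no reset: what is moved stays moved. The work goes in short steps, Python scripts to look and compute and a shell command to move; the robot and the scene stay as the last step left them, time stands still between calls to the robot, and variables do not carry over. Pictures are saved under pics/ and viewed, at most 10 in all, crops included, and the job is handed in when it is done.

```bash
mkdir -p pics; ls
python3 - <<'E'
from station import *
import cv2,numpy as np
o=get_obs();print(o['t'],o['tool_pos'],o['tool_rot'],o['opening'])
for c in ['scene','top']:
    im=get_image(c);cv2.imwrite(f'pics/{c}0.png',im[:,:,::-1])
    k=get_calibration(c);print(c,k['intrinsics'],k['world_from_camera'])
    for n in ['bolt_tab','catch_plate','gate_eye','jig','case','magnet','hammer','can','file','catch','bolt']:
        r=cut_out(n,c)
        print(n,[(np.round(d['rect'],1).tolist(),round(d['confidence'],2)) for d in r[:2]])
E
```

```text
pics
0.0 [ 0.15986379 -0.60357229  0.23005332] [-3.11328362e+00 -4.05108186e-01  3.01196801e-06] 0.08528330440427016
scene [[624.20557415   0.         318.2615121 ]
 [  0.         624.20557415 235.7665847 ]
 [  0.           0.           1.        ]] [[ 0.49727514 -0.70723442  0.50253051  1.21516378]
 [ 0.86751756  0.39769485 -0.29875088 -0.38921   ]
 [ 0.01143311  0.58451543  0.81130204  1.16600834]
 [ 0.          0.          0.          1.        ]]
bolt_tab [([363.6, 220.8, 37.9, 37.1], 0.68)]
catch_plate []
gate_eye [([290.1, 285.6, 108.2, 104.6], 0.96), ([312.1, 286.7, 233.1, 223.4], 0.74)]
jig [([311.8, 287.0, 232.9, 223.7], 0.93)]
case [([295.2, 298.2, 114.2, 115.4], 0.64)]
magnet [([303.8, 196.3, 26.7, 29.0], 0.81)]
hammer [([396.4, 167.7, 104.1, 63.5], 0.56)]
can [([455.6, 215.2, 37.2, 64.4], 0.86)]
file [([394.4, 300.9, 85.8, 99.4], 0.61)]
catch [([347.7, 208.3, 54.0, 36.7], 0.58)]
bolt [([361.1, 219.5, 37.5, 38.2], 0.8)]
top [[494.05065936   0.         319.92420404]
 [  0.         494.05065936 241.00683674]
 [  0.           0.           1.        ]] [[-0.01073327  0.98063164 -0.19556684  0.3313522 ]
 [-0.99960236 -0.0054224   0.02767146  0.01074071]
 [ 0.02607507  0.19578609  0.9802999   1.18337945]
 [ 0.          0.          0.          1.        ]]
bolt_tab [([268.9, 238.7, 65.6, 29.0], 0.81)]
catch_plate [([269.6, 260.1, 45.5, 30.4], 0.88)]
gate_eye [([350.8, 208.7, 122.2, 61.3], 0.9)]
jig [([316.3, 233.6, 232.0, 149.5], 0.92)]
case [([349.8, 213.8, 97.4, 91.3], 0.98), ([351.5, 207.5, 120.2, 63.4], 0.31)]
magnet [([284.4, 311.1, 22.7, 34.3], 0.56)]
hammer [([183.6, 295.5, 72.6, 127.0], 0.68)]
can [([176.7, 205.3, 43.5, 38.8], 0.82)]
file [([268.0, 179.1, 116.6, 53.1], 0.59)]
catch [([267.1, 256.8, 44.5, 30.4], 0.83)]
bolt [([266.2, 238.7, 67.6, 34.7], 0.72)]
```

Run:
```python
import cv2
a=cv2.imread('pics/top0.png')[160:340,170:440];cv2.imwrite('pics/topc.png',cv2.resize(a,(810*800//810,533),interpolation=cv2.INTER_CUBIC))
a=cv2.imread('pics/scene0.png')[150:300,270:470];cv2.imwrite('pics/scenec.png',cv2.resize(a,(800,600),interpolation=cv2.INTER_CUBIC))
```

```text
(no output)
```

View pics/topc.png

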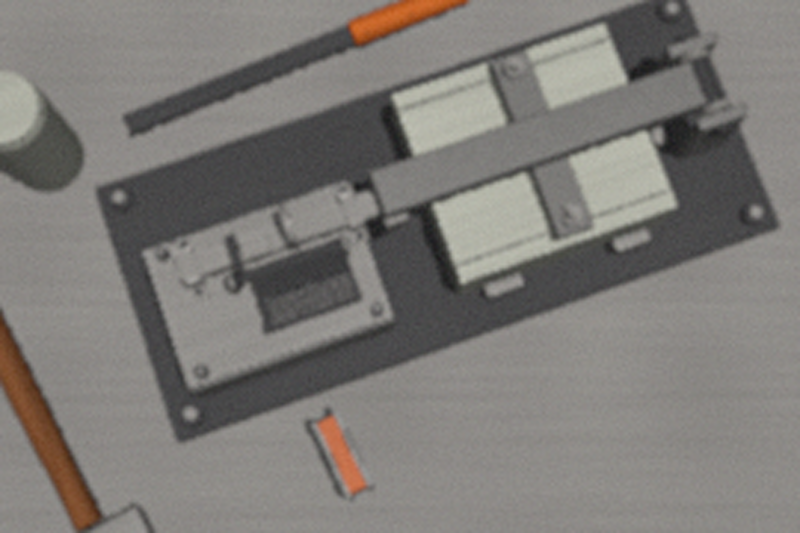

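View pics/scenec.png

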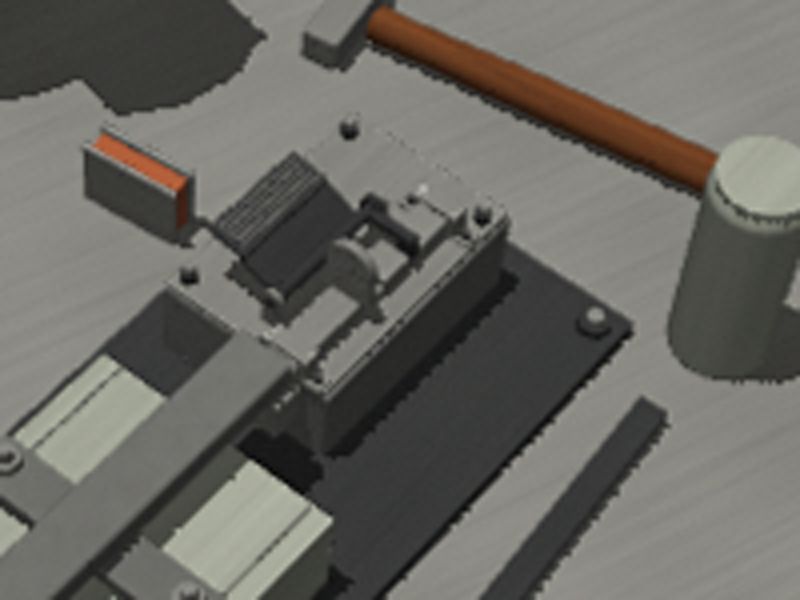

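Top view: the pedestal's top corners (in the crop) are about (143,250), (190,390), (393,320) and (345,183), with the tab near (235,262) and the ribbed plate near (310,300). The scene view agrees, with the tab at about (355,255) and the plate at about (270,200). The bolt is shut and the jig's yaw is about 18°.

```bash
cat > h.py <<'E'
from station import *
import numpy as np,cv2
from scipy.optimize import least_squares
from scipy.spatial.transform import Rotation as R
def proj(c,P):
    k=get_calibration(c);T=np.linalg.inv(k['world_from_camera']);K=np.array(k['intrinsics'])
    p=np.atleast_2d(P)@T[:3,:3].T+T[:3,3]
    p=p*[1,-1,-1];q=p@K.T
    return q[:,:2]/q[:,2:]
def towld(v,J):
    J=np.atleast_2d(J);c,s=np.cos(v[2]),np.sin(v[2])
    return np.c_[v[0]+c*J[:,0]-s*J[:,1],v[1]+s*J[:,0]+c*J[:,1],J[:,2]]
E
python3 - <<'E'
from h import *
J=np.array([[59,83,74],[-59,83,74],[-59,-83,74],[59,-83,74]])/1e3
top=np.array([[143,250],[190,390],[393,320],[345,183]])/2.962+[170,160]
sc=np.array([[507,222],[165,283],[318,388]])/4+[270,150]; Js=J[[0,2,3]]
ft=lambda v:(proj('top',towld(v,J))-top).ravel()
fs=lambda v:(proj('scene',towld(v,Js))-sc).ravel()
v0=[.45,.1,.3]
for f in (ft,fs,lambda v:np.r_[ft(v),fs(v)]):
    r=least_squares(f,v0);print(r.x,np.degrees(r.x[2]),np.round(r.fun,1))
v=r.x
# tab top & plate: pixel -> at height
def inv(c,px,z): 
    r=least_squares(lambda w:(proj(c,[[w[0],w[1],z]])-px).ravel(),[.5,.1]).x
    d=r-v[:2];c_,s=np.cos(v[2]),np.sin(v[2]);return np.round(1e3*np.array([c_*d[0]+s*d[1],-s*d[0]+c_*d[1]]),1)
T=lambda x,y:np.array([x,y])/2.962+[170,160]
S=lambda x,y:np.array([x,y])/4+[270,150]
print('tabtop',inv('top',T(233,240),.128),'tab base',inv('top',T(238,286),.1),'sc tabtop',inv('scene',S(350,243),.128))
print('plate',[inv('top',T(*p),.114) for p in [(262,298),(270,330),(360,300),(352,270)]])
print('plate s',[inv('scene',S(*p),.114) for p in [(293,152),(215,225),(250,250),(330,190)]])
print('gate end',[inv('top',T(*p),.112) for p in [(370,182),(381,214)]])
print(v,get_obs()['t'])
E
```

```text
[0.51839726 0.11457963 0.33005993] 18.911041173076168 [-0.6 -0.5 -0.7  1.2  1.   0.4  0.4 -1.2]
[0.52072658 0.11496296 0.31676958] 18.149559928633238 [ 1.3 -1.2 -2.  -1.4  0.7  2.3]
[0.51921353 0.11474303 0.32683052] 18.726009497940755 [-0.6 -1.  -0.9  0.7  0.9  0.2  0.4 -1.5  0.7 -2.  -2.3 -1.5  0.7  1.8]
tabtop [29.  12.3] tab base [ 0.7 20.8] sc tabtop [ 29.7 -28.1]
plate [array([-16.3,   6.1]), array([-40.9,   7.9]), array([-41.4, -61.6]), array([-18.1, -63.2])]
plate s [array([-40.3,   9.2]), array([-38.5, -58.1]), array([-13.4, -58.4]), array([-7.9,  2. ])]
gate end [array([ 41.5, -97.5]), array([ 15.5, -97.4])]
[0.51921353 0.11474303 0.32683052] 1.2
```

```bash
cat >> h.py <<'E'
V=np.array([0.5192,0.1147,0.3265])
def goal(jx,jy,z):
    o=get_obs();Rt=R.from_rotvec(o['tool_rot']);P=towld(V,[[jx,jy,z]])[0]
    c,s=np.cos(V[2]),np.sin(V[2])
    Rg=R.from_matrix(np.array([[s,c,0],[-c,s,0],[0,0,-1]]).T if False else np.column_stack([[-s,c,0],[c,s,0],[0,0,-1]]))
    print('P',P,'offset mm',np.round(1e3*Rt.inv().apply(P-o['tool_pos']),1),'twist',np.round((Rt.inv()*Rg).as_rotvec(degrees=True),2),'F',np.round(o['contact_force'],2),'open',o['opening'],'t',o['t'])
E
python3 -c "
from h import *
goal(0,-48,.2)
print(proj('top',towld(V,[[.03,-.028,.128],[-.03,-.0255,.114]])),get_obs()['q'])"
```

```text
P [ 15.91423531 -45.34949347   0.2       ] offset mm [3.77830e+03 4.72871e+04 3.19000e+01] twist [ -0.     0.   -93.88] F [-0.84  0.04 -0.31] open 0.08539314402847906 t 1.2
[[266.23176054 234.68099738]
 [274.21607492 261.78487524]] [-1.43098790e+00  5.26925435e-02  1.61293328e+00 -1.89929780e-05
  1.47595050e+00 -1.18992417e-01]
```

```bash
python3 -c "
from h import *
goal(0,-.048,.2)"
```

```text
P [0.53459504 0.06923581 0.2       ] offset mm [ 534.5 -555.1   31.3] twist [ -0.     0.   -93.88] F [-0.84  0.04 -0.31] open 0.08539314402847906 t 1.2
```

```bash
python3 -m crank '[{"offset":[0.27,-0.28,0.0],"twist":[0,0,-47]},{"offset":[0.27,-0.28,0.0],"twist":[0,0,-47]},{"offset":[0.27,-0.28,0.0],"twist":[0,0,-47]},{"offset":[0.27,-0.28,0.0],"twist":[0,0,-47]},{"offset":[0.27,-0.28,0.0],"twist":[0,0,-47]},{"offset":[0.27,-0.28,0.0],"twist":[0,0,-47]},{"offset":[0.27,-0.28,0.0],"twist":[0,0,-47]},{"offset":[0.5345,-0.555,0.031],"twist":[0,0,-93.9]},{"offset":[0.5345,-0.555,0.031],"twist":[0,0,-93.9]},{"offset":[0.5345,-0.555,0.031],"twist":[0,0,-93.9]},{"offset":[0.5345,-0.555,0.031],"twist":[0,0,-93.9]},{"offset":[0.5345,-0.555,0.031],"twist":[0,0,-93.9]},{"offset":[0.5345,-0.555,0.031],"twist":[0,0,-93.9]},{"offset":[0.5345,-0.555,0.031],"twist":[0,0,-93.9]},{"offset":[0.5345,-0.555,0.031],"twist":[0,0,-93.9]},{"offset":[0.5345,-0.555,0.031],"twist":[0,0,-93.9]},{"offset":[0.5345,-0.555,0.031],"twist":[0,0,-93.9]}]' 0.54 20
python3 - <<'E'
from h import *
goal(0,-.048,.2)
im=get_image('wrist');goal(0,-.048,.2)
k=get_calibration('wrist');print(k)
cv2.imwrite('pics/w1.png',im[:,:,::-1])
for n in ['bolt_tab','catch_plate','gate_eye']:
    print(n,[(np.round(d['rect'],1).tolist(),round(d['confidence'],2)) for d in cut_out(n,'wrist')[:2]])
E
```

```text
t: 3.32
tool_pos: [0.5344, 0.0678, 0.2006]
tool_rot: [1.833, 2.551, 0.0]
contact_force: [0.8, 0.3, 0.4]
opening: 0.0461
grip_force: 0.0
P [0.53459504 0.06923581 0.2       ] offset mm [1.3 0.6 0.6] twist [ 0.02  0.02 -0.1 ] F [0.79 0.3  0.38] open 0.04607347462058669 t 3.325
P [0.53459504 0.06923581 0.2       ] offset mm [1.2 0.5 0.6] twist [ 0.03  0.02 -0.09] F [-0.62 -0.4   0.77] open 0.04588472585448817 t 3.375
{'intrinsics': array([[371.64829954,   0.        , 322.24956218],
       [  0.        , 371.64829954, 232.47362746],
       [  0.        ,   0.        ,   1.        ]]), 'tool_from_camera': array([[-1.17826460e-03,  9.54276556e-01,  2.98922844e-01,
         7.77174314e-02],
       [ 9.99999251e-01,  1.02496554e-03,  6.69614704e-04,
         7.80456298e-04],
       [ 3.32612000e-04,  2.98923409e-01, -9.54277048e-01,
        -1.43442045e-01],
       [ 0.00000000e+00,  0.00000000e+00,  0.00000000e+00,
         1.00000000e+00]])}
bolt_tab [([371.9, 180.1, 48.1, 227.9], 0.57), ([170.8, 169.6, 85.5, 44.4], 0.27)]
catch_plate [([322.0, 196.3, 133.7, 125.6], 0.97)]
gate_eye [([338.8, 342.0, 104.3, 127.7], 0.72)]
```

View pics/w1.png

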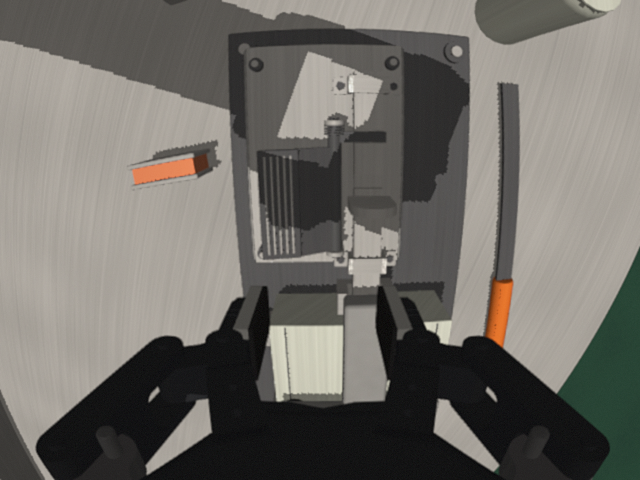

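Run:
```python
from h import *
a=cv2.imread('pics/w1.png')[110:290,230:430];cv2.imwrite('pics/w1c.png',cv2.resize(a,(660,594),interpolation=cv2.INTER_CUBIC))
k=get_calibration('wrist');o=get_obs()
def ray(px,z):
    K=k['intrinsics'];d=(np.array(px)-K[:2,2])/K[0,0];t=np.hypot(*d)
    c=np.r_[d/t*np.sin(t),np.cos(t)]*[1,-1,-1]
    T=k['tool_from_camera'];Rt=R.from_rotvec(o['tool_rot'])
    w=Rt.apply(T[:3,:3]@c);p=Rt.apply(T[:3,3])+o['tool_pos']
    q=p+w*(z-p[2])/w[2];e=q[:2]-V[:2];C,s=np.cos(V[2]),np.sin(V[2])
    return np.round([1e3*(C*e[0]+s*e[1]),1e3*(-s*e[0]+C*e[1])],1)
for n,px,z in [('plate',(258,151),.114),('plate',(299,151),.114),('plate',(260,257),.114),('plate',(298,257),.114),('tabL',(348,200),.118),('tabR',(396,200),.118),('tab',(372,198),.128),('tab',(372,208),.128),
  ('ped',(246,45),.074),('ped',(402,45),.074),('pedb',(250,262),.074),('pedb',(400,262),.074),('gate',(344,294),.112),('gate',(387,294),.112)]: print(n,px,ray(px,z))
```

```text
plate (258, 151) [-39.5  10.2]
plate (299, 151) [-13.9   9.7]
plate (260, 257) [-41.3 -60.1]
plate (298, 257) [-15.8 -60. ]
tabL (348, 200) [ 16.4 -20.6]
tabR (396, 200) [ 46.9 -20.4]
tab (372, 198) [ 30.1 -17.1]
tab (372, 208) [ 30.3 -23.2]
ped (246, 45) [-54.3  86. ]
ped (402, 45) [58.1 86. ]
pedb (250, 262) [-57.  -79.9]
pedb (400, 262) [ 62.1 -80.2]
gate (344, 294) [ 15.5 -88.6]
gate (387, 294) [ 45.9 -89.1]
```

View pics/w1c.png

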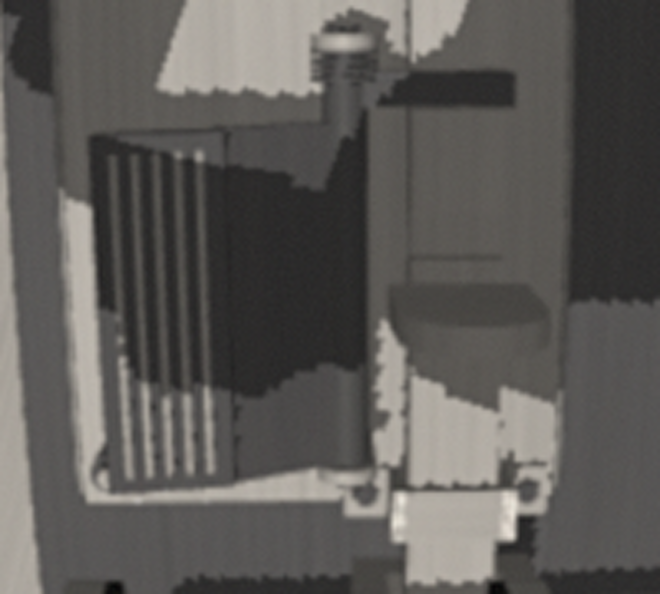

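Wrist view: the plate spans jig y -60 to +10 and x -41 to -14. The tab is near pixel (372,205), which puts its -y face at about -30.5 mm. This fits the spec, so I'm descending.

```bash
python3 -m crank '[{"offset":[0.001,0.0005,0.04],"twist":[0,0,0]},{"offset":[0.001,0.0005,0.075],"twist":[0,0,0]},{"offset":[0.001,0.0005,0.08],"twist":[0,0,0]},{"offset":[0.001,0.0005,0.08],"twist":[0,0,0]},{"offset":[0.001,0.0005,0.08],"twist":[0,0,0]}]'
python3 -m crank '[{"offset":[0,0,0.003],"twist":[0,0,0]},{"offset":[0,0,0.003],"twist":[0,0,0]}]'
python3 -m crank '[{"offset":[0,0,0.003],"twist":[0,0,0]},{"offset":[0,0,0.003],"twist":[0,0,0]}]'
python3 -m crank '[{"offset":[0,0,0.002],"twist":[0,0,0]},{"offset":[0,0,0.002],"twist":[0,0,0]}]'
```

```text
t: 4.15
tool_pos: [0.5361, 0.0702, 0.1225]
tool_rot: [1.829, 2.551, 0.003]
contact_force: [-0.2, -0.8, 0.0]
opening: 0.0461
grip_force: 0.0
t: 4.4
tool_pos: [0.535, 0.0703, 0.1178]
tool_rot: [1.83, 2.553, 0.001]
contact_force: [0.2, -0.6, -0.6]
opening: 0.0461
grip_force: 0.0
t: 4.65
tool_pos: [0.5345, 0.0703, 0.114]
tool_rot: [-1.83, -2.553, 0.001]
contact_force: [-0.4, 0.9, -0.5]
opening: 0.0462
grip_force: 0.0
t: 4.9
tool_pos: [0.5346, 0.0703, 0.112]
tool_rot: [-1.83, -2.553, 0.0]
contact_force: [0.5, 0.4, 0.6]
opening: 0.0465
grip_force: 0.0
```

```bash
for i in 1 2 3; do python3 -m crank '[{"offset":[0,0,0.002],"twist":[0,0,0]},{"offset":[0,0,0.002],"twist":[0,0,0]}]' | egrep 'pos|contact'; done
```

```text
tool_pos: [0.5348, 0.0701, 0.1107]
contact_force: [-1.5, -0.8, 4.4]
tool_pos: [0.5348, 0.0701, 0.1085]
contact_force: [-1.8, -0.9, 5.5]
tool_pos: [0.5346, 0.07, 0.1064]
contact_force: [-2.8, -1.6, 4.8]
```

```bash
python3 -m crank '[{"offset":[0,0,0.002],"twist":[0,0,0]},{"offset":[0,0,0.004],"twist":[0,0,0]},{"offset":[0,0,0.005],"twist":[0,0,0]},{"offset":[0,0,0.005],"twist":[0,0,0]}]' | egrep 'pos|contact'
python3 -m crank '[{"offset":[0,0,0.002],"twist":[0,0,0]},{"offset":[0,0,0.002],"twist":[0,0,0]}]' | egrep 't:|pos|contact|open'
```

```text
tool_pos: [0.5337, 0.0697, 0.1016]
contact_force: [-7.0, -1.7, 10.1]
t: 6.4
tool_pos: [0.5334, 0.0696, 0.0995]
tool_rot: [-1.829, -2.552, 0.006]
contact_force: [-8.2, -3.5, 9.8]
opening: 0.0461
```

Run:
```python
from h import *
im=get_image('wrist');cv2.imwrite('pics/w2.png',im[:,:,::-1]);goal(0,-.048,.1)
```

```text
P [0.53459504 0.06923581 0.1       ] offset mm [-0.7  1.  -0.4] twist [-0.26  0.02  0.04] F [-8.8  -3.37  9.86] open 0.04599561868976994 t 6.45
```

View pics/w2.png

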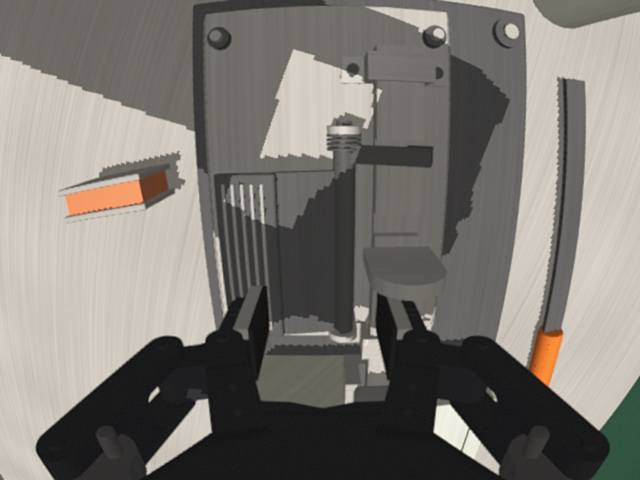

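Wrist view: the left fingertip is on the ribbed plate at about (250,310). The right finger stands behind the tab, which is at about (405,270). Pushing along +x of the tool.

```bash
python3 -m crank '[{"offset":[0.003,0,0],"twist":[0,0,0]},{"offset":[0.006,0,0],"twist":[0,0,0]},{"offset":[0.008,0,0],"twist":[0,0,0]},{"offset":[0.010,0,0],"twist":[0,0,0]},{"offset":[0.010,0,0],"twist":[0,0,0]}]' | egrep 'pos|contact'
python3 -c "
from h import *
goal(0,-.048,.1)"
```

```text
tool_pos: [0.5333, 0.0771, 0.101]
contact_force: [0.0, -9.0, 7.9]
P [0.53459504 0.06923581 0.1       ] offset mm [-7.9 -1.3  1.1] twist [0.11 0.39 0.04] F [ 0.03 -9.    7.88] open 0.04593480546971478 t 7.075
```

```bash
python3 -m crank '[{"offset":[0.001,0,0.0015],"twist":[0,0,0]},{"offset":[0.003,0,0.0015],"twist":[0,0,0]},{"offset":[0.006,0,0.0015],"twist":[0,0,0]},{"offset":[0.009,0,0.0015],"twist":[0,0,0]},{"offset":[0.009,0,0.0015],"twist":[0,0,0]}]' | egrep 'pos|contact|open'
python3 -c "
from h import *
goal(0,-.048,.1)"
```

```text
tool_pos: [0.531, 0.0855, 0.1003]
contact_force: [-0.3, -9.6, 10.1]
opening: 0.0461
P [0.53459504 0.06923581 0.1       ] offset mm [-16.6  -1.9   0.4] twist [0.18 0.44 0.05] F [-0.28 -9.61 10.08] open 0.04611759504932412 t 7.7
```

```bash
python3 -m crank '[{"offset":[0.003,0,0],"twist":[0,0,0]},{"offset":[0.006,0,0],"twist":[0,0,0]},{"offset":[0.009,0,0],"twist":[0,0,0]},{"offset":[0.012,0,0],"twist":[0,0,0]},{"offset":[0.015,0,0],"twist":[0,0,0]},{"offset":[0.015,0,0],"twist":[0,0,0]}]' | egrep 'pos|contact|open'
python3 -m crank '[{"offset":[0.002,0,0],"twist":[0,0,0]},{"offset":[0.004,0,0],"twist":[0,0,0]},{"offset":[0.006,0,0],"twist":[0,0,0]},{"offset":[0.006,0,0],"twist":[0,0,0]}]' | egrep 'pos|contact|open'
python3 -c "
from h import *
goal(0,-.048,.1)"
```

```text
tool_pos: [0.5261, 0.1002, 0.1002]
contact_force: [-0.1, -8.9, 10.4]
opening: 0.0461
tool_pos: [0.5246, 0.105, 0.1002]
contact_force: [0.7, -11.9, 9.7]
opening: 0.0461
P [0.53459504 0.06923581 0.1       ] offset mm [-37.   -2.    0.5] twist [0.19 0.49 0.02] F [  0.68 -11.88   9.66] open 0.046060749165191435 t 8.95
```

```bash
python3 -m crank '[{"offset":[0.002,0,0],"twist":[0,0,0]},{"offset":[0.003,0,0],"twist":[0,0,0]},{"offset":[0.003,0,0],"twist":[0,0,0]}]' | egrep 'pos|contact|open'
python3 -m crank '[{"offset":[0.002,0,0],"twist":[0,0,0]},{"offset":[0.003,0,0],"twist":[0,0,0]},{"offset":[0.003,0,0],"twist":[0,0,0]}]' | egrep 'pos|contact|open'
python3 - <<'E'
from h import *
im=get_image('wrist');cv2.imwrite('pics/w3.png',im[:,:,::-1]);goal(0,-.048,.1)
E
```

```text
tool_pos: [0.5245, 0.105, 0.1003]
contact_force: [3.6, -22.7, 8.8]
opening: 0.0461
tool_pos: [0.5245, 0.1052, 0.1004]
contact_force: [6.4, -30.5, 6.8]
opening: 0.0462
P [0.53459504 0.06923581 0.1       ] offset mm [-37.2  -1.9   1.2] twist [ 0.2   1.18 -0.09] F [  6.21 -32.21   6.75] open 0.04623932317589332 t 9.75
```

View pics/w3.png

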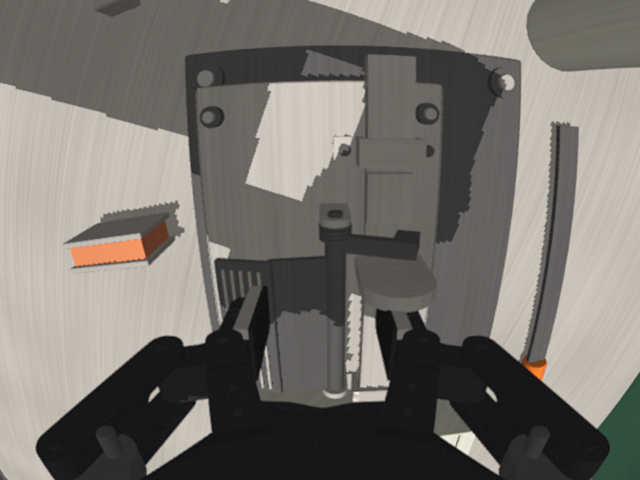

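The push is up against the hard stop: 32 N with no further motion. The picture shows the bolt end out at the far side, at about (390,60). I'll back off slightly with the catch still held, then lift.

```bash
python3 -m crank '[{"offset":[-0.003,0,0],"twist":[0,0,0]},{"offset":[-0.007,0,0],"twist":[0,0,0]},{"offset":[-0.009,0,0],"twist":[0,0,0]},{"offset":[-0.009,0,0],"twist":[0,0,0]}]' | egrep 'pos|contact|open'
python3 -m crank '[{"offset":[0,0,-0.005],"twist":[0,0,0]},{"offset":[0,0,-0.01],"twist":[0,0,0]},{"offset":[0,0,-0.02],"twist":[0,0,0]},{"offset":[0,0,-0.05],"twist":[0,0,0]},{"offset":[0,0,-0.1],"twist":[0,0,0]},{"offset":[0,0,-0.13],"twist":[0,0,0]},{"offset":[0,0,-0.13],"twist":[0,0,0]},{"offset":[0,0,-0.13],"twist":[0,0,0]}]'
python3 - <<'E'
from h import *
im=get_image('wrist')
s=get_image('scene')
a=cv2.resize(im[100:400,150:550],(400,300));b=cv2.resize(s[150:300,270:470],(400,300))
cv2.imwrite('pics/end.png',cv2.resize(np.hstack([a,b]),(800,300))[:,:,::-1]);goal(0,-.048,.1)
E
```

```text
tool_pos: [0.5246, 0.1049, 0.1002]
contact_force: [-2.0, -1.9, 11.2]
opening: 0.0464
t: 11.25
tool_pos: [0.5217, 0.1055, 0.2259]
tool_rot: [-1.828, -2.551, 0.003]
contact_force: [-0.7, 0.2, -0.4]
opening: 0.0465
grip_force: 0.0
P [0.53459504 0.06923581 0.1       ] offset mm [-38.6   1.3 125.2] twist [-0.24 -0.09  0.03] F [-0.5   0.18  0.29] open 0.04614706891814562 t 11.35
```

View pics/end.png

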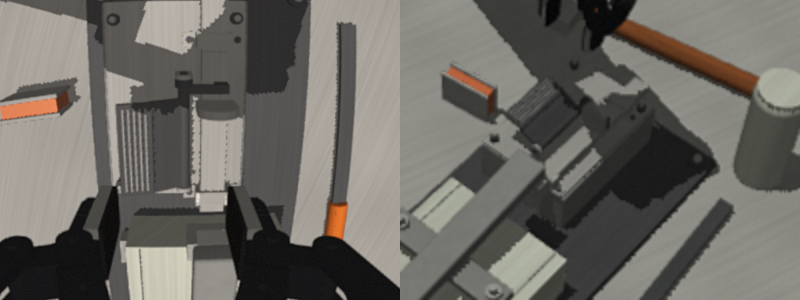

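Run:
```python
from h import *
s=get_image('scene')[:,:,::-1];a=cv2.imread('pics/scene0.png')
f=lambda i:cv2.resize(i[175:255,305:385],(400,400),interpolation=cv2.INTER_CUBIC)
cv2.imwrite('pics/cmp.png',np.hstack([f(a),f(s)]))
```

```text
(no output)
```

View pics/cmp.png

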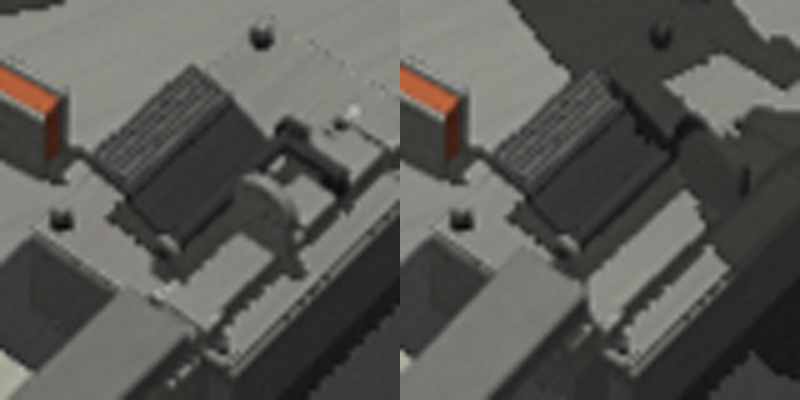

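The plate is in the same place as at the start: its corners are at (193,68) before and (597,70) now, so the catch is up. The bolt is open and the gate end has risen. Nothing is being touched, so I'm handing in.

```bash
python3 -c "
from station import *
print(finish_job())"
```

```text
the job is handed in; nothing more can be done
None
```

I handed the job in at about 11.5 s. The bolt was pushed to its stop with the catch held down, then the catch snapped up and the gate rose on its springs; I judged this by force readings and pictures, and no verdict came back.

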